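Build the sintering stack on the furnace plinth

ROBOT

A 6-joint arm with a two-finger parallel gripper is mounted at the origin on a cart in front of the work surface, level with it; the furniture and walls round the work are solid. World frame = base frame: x ahead of the robot, y to its left, z up, the work surface at z = 0. Lengths are in m, angles in rad, forces in N, time in s.
With the tool pointing down it reaches from about 0.375 to 0.925 m from the base axis. Payload 5.7 kg.
Tool frame: the origin (TCP) lies midway between the tips of the shut fingers; the grasp point (between the pads) lies 19 mm behind it; z points along the fingers, y is the line along which they close (so a half turn about z gives the same grasp; the last joint's range is limited). The gripper opens to 88 mm and grips with 3 to 60 N. Pads are 20 mm wide; open, the fingers measure 115 mm over their backs; the gripper's body (75 mm by 178 mm) begins 61 mm behind the grasp point.
Start: joints at [-1.283, 0.359, 1.51, -0, 1.272, -0.115], TCP at [0.235, -0.552, 0.223] pointing down, gripper open.
Joint ranges: [-2.97, 2.97], [-1.01, 2.36], [0.21, 2.38], [-0.96, 4.11], [0.2, 2.71], [-2.98, 2.98]. Speed limits (rad/s): [2.39, 2.39, 3.14, 3.14, 3.14, 3.14].

INTERFACE

Orientations are given as a unit quaternion [x, y, z, w].
In Python, from bench import move_ptp, servo_line, goto_joints, move_gripper, sleep, inverse_kinematics, capture, PlanningError, close_job, spot_in, silhouettes, current_clock, current_joint_pos, current_qvel, current_joint_torque, current_position, current_orientation, current_force, current_torque, current_finger_gap, current_grip_force gives the robot as it stands. Calls block until the motion is done:
- move_ptp(position, orientation): joint-space move of the TCP to a pose.
- servo_line(position, orientation=None, rate=0.15, contact_N=None): straight line of the TCP; orientation=None keeps the orientation; rate is the mean speed in m/s. With contact_N (N) it stops when the force on the tool has changed by that much, and returns True; else False.
- goto_joints(angles): joint-space move.
- move_gripper(opening): finger opening in m; the grip force is fixed at half the most; returns when the fingers have stopped.
- sleep(seconds).
- inverse_kinematics(position, orientation): joint angles nearest the present ones, or None.
- capture(name): name is "side" or "top" or "wrist"; returns a dict with "image" (420x560x3 uint8, blue, green, red), "range_z" (420x560 float32, m along the optical axis (not along the pixel's ray), 0 where there is no reading), "intrinsics" (3x3 intrinsics, pixels), "R" (3x3) and "t" (3): a world point X has camera coordinates R X + t. Camera axes: x right, y down, z forward; pixel columns grow to the right and rows downward; lengths in m; the calibration is good to about 2 mm. The wrist camera is an equidistant fisheye: a pixel r from the principal point sees the ray r / f radians off the axis. A picture is of the moment at which its call begins.
A pose or a line that the arm cannot do raises PlanningError and nothing moves.
- close_job(): hands the job in; it is judged then, once.
Trained networks look in the newest picture that a camera, given by its name, has taken for a name from the list of things; names that differ only in an ending like _2 or _b are one class to them, and where a whole thing is asked for, a point or a joint stands for the part that bears it (a point fixed in the world has none). Each returns a list of dicts, best first, with "conf" (0 to 1); they miss things now and then, are a little off and sometimes report something else, mostly with a low value. They report only what shows in the picture. A call takes as long as a camera call. They do not tell look-alikes from the thing itself.
- spot_in(camera, query): "xy" ([column, row] in pixels, amid what is visible of it).
- silhouettes(camera, query): "region" (420x560 bool, what is visible of it) and "xy" ([column, row] in pixels, amid what is visible of it).
Readings, each from a call of its own:
- current_clock(): time.
- current_joint_pos(): joint angles.
- current_qvel(): joint speeds.
- current_joint_torque(): joint torques, N m.
- current_position(): TCP position.
- current_orientation(): TCP orientation.
- current_force(): force on the tool from outside, world axes, zero at the start.
- current_torque(): the same for the moment, N m.
- current_finger_gap(): finger opening in m.
- current_grip_force(): force on a finger pad.
Only numpy, scipy, OpenCV 4.12 (cv2) and the standard library are available. Lean on these libraries where they do the work, as an engineer would, in place of code of your own. Each camera call takes 0.05 s, during which the arm holds its last target. There are 200 camera calls.

TASK

Build the sintering stack on the round hearth plinth, piece by piece from the bottom up: the tray with the tall bridge, then the open spacer ring that makes headroom round the bridge, then the tray with the three low copings, and last the lid. Keep both loaded trays level, set each piece down gently so that its foot drops fully home in the piece below, and leave the die, the pink cast, the white cast, the jar and the bottle where they stand.

Things in the scene. Friction and masses are not known exactly. Their poses are not given: they have to be found in the camera images.
- plinth: Hearth plinth of the furnace, fixed: shallow round dark steel dish, 68 mm across, with a pale fibre block (60 mm across, top at 14 mm) that has a round seat 46 mm wide, 5 mm deep in its middle. Origin: centre of underside, z up. Each piece drops its foot into the 46 mm mouth below; its shoulder at z = 4 mm rests on the rim. Bridge tray seated: its origin 10 mm above this one.
- lower_tray: Bridge tray: dark grey round ceramic tray, 52 mm outside, 21 mm high, wall 3 mm (mouth 46 mm), about 70 g, foot 42 mm across, 4 mm high. In it a yellowish three-unit bridge stands high on two pins (fixed to the tray; top 28 mm above the underside, within 16 mm of the axis). Grip round the outside. Origin: centre of underside, z up.
- spacer_ring: Spacer ring: tan ceramic ring open right through (36 mm clear), 52 mm outside, 22 mm high, top mouth 46 mm, about 50 g, foot 42 mm across, 4 mm high; small dark vent holes round the outside. Seated on the bridge tray, its origin is 17 mm above that tray's. Grip round the outside. Origin: centre of underside, z up.
- upper_tray: Coping tray: white round ceramic tray, 52 mm outside, 21 mm high, wall 3 mm (mouth 46 mm), about 66 g, foot 42 mm across, 4 mm high. In it three separate low yellowish copings, below the rim (fixed to the tray). Seated on the spacer ring, its origin is 18 mm above the ring's. Grip round the outside. Origin: centre of underside, z up.
- lid: Lid: tan ceramic disc, 52 mm across, top face at 9 mm, about 65 g, foot 42 mm across, 4 mm high, with a round knob 18 mm across in the middle that reaches up to 31 mm. Seated on the coping tray, its origin is 17 mm above that tray's. Grip by the knob. Origin: centre of underside, z up.
- die: Bystander: single small die, brown with a cream tooth, standing upright, 9 x 10 x 24 mm, among the furnace pieces. Origin at the centre of the underside.
- pink_cast: Bystander: pink gypsum cast, 64 x 61 x 31 mm. Origin at the centre of the underside.
- sawn_cast: Bystander: white gypsum cast with white teeth on a cream arch, 58 x 63 x 34 mm. Origin at the centre of the underside.
- jar: Bystander: small square white jar with a red dot on its lid, 36 x 36 x 40 mm, at the front right corner of the milling machine (a white cabinet 0.52 m tall at the back left, fixed: swing the arm clear of it). Origin at the centre of the underside.
- bottle: Bystander: cream bottle with a white cap, 39 mm across, 86 mm high. Origin at the centre of the underside.
Mind the look-alikes: they are no part of the job. What is shaped like the lower_tray but turquoise is not meant.

How it is judged:
By the outcome, as a careful person would: the job done as asked, in the order asked, and still so for the second after the job is handed in, with the robot touching nothing.
It also fails if it takes over 112 s, if anything falls off the work surface, if the arm or the gripper's body presses on something with over 40 N, if the wrist force passes 120 N, or if a joint passes its speed limit or range.

## Working session

There is one attempt and no reset: what is moved stays moved. The work goes in short steps, each a Python script; the robot and the scene stay as the last script left them, time stands still between calls to the robot, and variables do not carry over. Pictures are saved under pics/ and viewed, at most 14 in all, crops included, and the job is handed in when it is done.

```bash
mkdir -p pics; ls
python3 - <<'E'
from bench import *
import cv2,numpy as np
for c in ("top","side"):
    d=capture(c); cv2.imwrite(f"pics/{c}0.png",d["image"]); np.savez(f"{c}0.npz",**d)
    print(c,d["intrinsics"].tolist(),d["R"].round(3).tolist(),d["t"].round(3).tolist())
    for q in ["plinth","lower_tray","spacer_ring","upper_tray","lid","die","pink_cast","sawn_cast","jar","bottle"]:
        print(q,[(np.round(r["xy"]).tolist(),round(r["conf"],2)) for r in spot_in(c,q)[:4]])
print(current_clock())
E
```

```text
pics
top [[467.4498269084693, 0.0, 289.32148617689586], [0.0, 467.4498269084693, 208.34091060079214], [0.0, 0.0, 1.0]] [[-0.009, -1.0, 0.027], [-0.998, 0.007, -0.066], [0.065, -0.027, -0.997]] [-0.434, 0.479, 1.085]
plinth [([208.0, 256.0], 0.74), ([256.0, 240.0], 0.33)]
lower_tray [([394.0, 253.0], 0.75), ([411.0, 219.0], 0.64), ([254.0, 242.0], 0.61), ([237.0, 142.0], 0.16)]
spacer_ring [([154.0, 231.0], 0.47)]
upper_tray [([292.0, 212.0], 0.65)]
lid [([282.0, 169.0], 0.6)]
die []
pink_cast [([213.0, 204.0], 0.91)]
sawn_cast [([298.0, 269.0], 0.66)]
jar [([175.0, 196.0], 0.85)]
bottle [([240.0, 142.0], 0.53)]
side [[416.22524873886374, 0.0, 279.11164374641936], [0.0, 416.22524873886374, 211.52716994471882], [0.0, 0.0, 1.0]] [[0.84, -0.542, -0.009], [-0.275, -0.412, -0.869], [0.468, 0.732, -0.495]] [-0.635, -0.033, 0.967]
plinth [([197.0, 197.0], 0.97), ([265.0, 197.0], 0.34)]
lower_tray [([228.0, 208.0], 0.85), ([312.0, 301.0], 0.82), ([368.0, 297.0], 0.77)]
spacer_ring [([199.0, 172.0], 0.41)]
upper_tray [([278.0, 218.0], 0.89)]
lid []
die [([265.0, 198.0], 0.47)]
pink_cast [([246.0, 180.0], 0.94)]
sawn_cast [([219.0, 237.0], 0.92), ([316.0, 197.0], 0.71)]
jar [([234.0, 162.0], 0.6)]
bottle [([305.0, 167.0], 0.82)]
1.1
```

Run:
```python
import cv2
a=cv2.imread("pics/top0.png")[110:310,130:440]; cv2.imwrite("pics/top0c.png",cv2.resize(a,(775,500),interpolation=cv2.INTER_CUBIC))
a=cv2.imread("pics/side0.png")[130:330,160:420]; cv2.imwrite("pics/side0c.png",cv2.resize(a,(780,600),interpolation=cv2.INTER_CUBIC))
```

```text
(no output)
```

View pics/top0c.png

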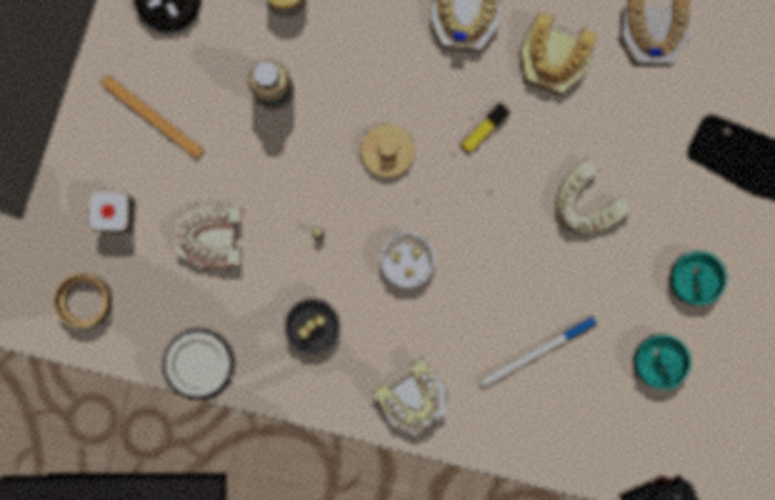

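View pics/side0c.png

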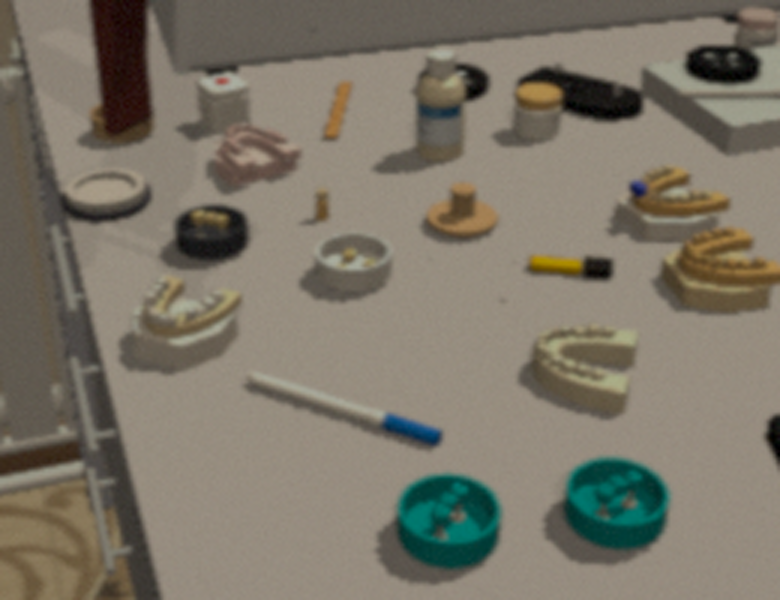

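```bash
cat > h.py <<'E'
import numpy as np, cv2
from bench import *
def pt(d,u,v,z=None):
    """world point of pixel (u,v) of a pinhole camera, from depth or on plane z"""
    K=d["intrinsics"]; R=d["R"]; t=d["t"]
    ray=np.array([(u-K[0,2])/K[0,0],(v-K[1,2])/K[1,1],1.])
    o=-R.T@t; r=R.T@ray
    s=d["range_z"][int(round(v)),int(round(u))] if z is None else (z-o[2])/r[2]
    return o+s*r
E
python3 - <<'E'
from h import *
d=dict(np.load("top0.npz")); 
for n,u,v,z in [("plinth",209,255.6,.014),("low",255,240,.021),("ring",163,231,.022),("up",292,215,.021),("lid",285,171,.009),("die",257,205,.024),("pink",214,205,.03),("sawn",295,271,.03),("jar",174,195,.04),("bottle",238,142,.086),("black",150,305,0),("dark",140,150,0)]:
    print(n,pt(d,u,v,z).round(4),pt(d,u,v).round(4))
s=dict(np.load("side0.npz"))
for u,v in [(200,140),(200,160),(198,170)]: print("red",pt(s,u,v).round(3), s["range_z"][v,u])
cv2.imwrite("pics/sf.png",np.hstack([cv2.resize(s["image"],(400,300)),cv2.resize(d["image"],(400,300))]))
w=capture("wrist"); print(w["intrinsics"],w["R"].round(3),w["t"].round(3),current_position(),current_orientation())
p=-w["R"].T@w["t"]; print("cam at",p)
E
```

```text
plinth [ 0.3657 -0.2477  0.014 ] [ 0.3655 -0.2467  0.0072]
low [ 0.4015 -0.3564  0.021 ] [ 0.4015 -0.3567  0.0272]
ring [ 0.4244 -0.1415  0.022 ] [ 0.4248 -0.1357 -0.0019]
up [ 0.4597 -0.444   0.021 ] [ 0.4604 -0.4444  0.0079]
lid [ 0.5664 -0.4285  0.009 ] [ 0.5634 -0.4281  0.0297]
die [ 0.4838 -0.3615  0.024 ] [ 0.485  -0.3609  0.0077]
pink [ 0.484  -0.2613  0.03  ] [ 0.485  -0.2596  0.017 ]
sawn [ 0.3286 -0.4495  0.03  ] [ 0.3277 -0.45    0.017 ]
jar [ 0.5071 -0.1704  0.04  ] [ 0.5075 -0.1695  0.0359]
bottle [ 0.6212 -0.3222  0.086 ] [ 0.6216 -0.322   0.084 ]
black [ 0.2504 -0.1072  0.    ] [ 0.151   0.0881 -0.7322]
dark [ 0.6204 -0.0793  0.    ] [ 0.5959 -0.1163  0.1269]
red [ 0.252 -0.607  0.27 ] 0.5070139
red [ 0.25  -0.603  0.243] 0.52295774
red [ 0.245 -0.606  0.232] 0.52365893
[[325.1922621    0.         271.25391609]
 [  0.         325.1922621  214.67980871]
 [  0.           0.           1.        ]] [[ 0.392 -0.92   0.001]
 [-0.889 -0.379  0.258]
 [-0.237 -0.102 -0.966]] [-0.6   -0.032  0.39 ] [ 0.23516744 -0.55198575  0.22264971] [ 9.79787767e-01  2.00039824e-01 -1.05238049e-05 -1.02621275e-05]
cam at [ 0.29875748 -0.52449579  0.38586294]
```

View pics/sf.png

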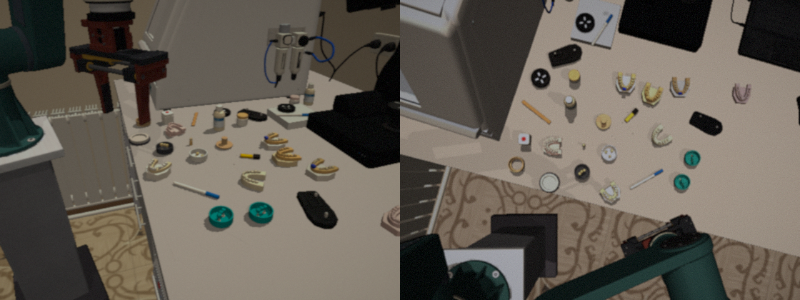

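```bash
cat >> h.py <<'E'
def q(deg): a=np.radians(deg)/2; return [np.cos(a),np.sin(a),0,0]
LOW,PL,RING,UP,LID=(.4015,-.3564),(.3657,-.2477),(.4244,-.1415),(.4597,-.444),(.5664,-.4285)
def shot(xy,name,a=180,h=.16,dz=0):
    move_ptp([xy[0],xy[1],h+dz],q(a)); sleep(.15)
    d=capture("wrist"); d["tcp"]=np.array(current_position()); np.savez(name+".npz",**d); cv2.imwrite(f"pics/{name}.png",d["image"]); return d
E
python3 - <<'E'
from h import *
for n,p,a in [("low",LOW,180),("pl",PL,180),("ring",RING,180),("up",UP,180),("lid",LID,233)]:
    for z in (.006,.2): 
        j=inverse_kinematics([*p,z],q(a)); print(n,z,None if j is None else np.round(j,2))
print(current_clock())
d=shot(PL,"wp",h=.174); print([(x["xy"],x["conf"]) for x in spot_in("wrist","plinth")],current_joint_pos())
d=shot(LOW,"wl",h=.171); print([(x["xy"],x["conf"]) for x in spot_in("wrist","lower_tray")])
cv2.imwrite("pics/wpl.png",np.hstack([cv2.imread("pics/wp.png"),cv2.imread("pics/wl.png")])[:, :][::1,::1])
a=cv2.resize(cv2.imread("pics/wpl.png"),(800,300),interpolation=cv2.INTER_AREA);cv2.imwrite("pics/wpl.png",a)
print(current_clock())
E
```

```text
low 0.006 [-0.85  0.56  1.85 -0.    0.74 -2.43]
low 0.2 [-0.85  0.29  1.67 -0.    1.18 -2.43]
pl 0.006 [-0.75  0.48  2.06 -0.    0.6  -2.32]
pl 0.2 [-0.75  0.15  1.86 -0.    1.12 -2.32]
ring 0.006 [-0.48  0.49  2.05 -0.    0.61 -2.05]
ring 0.2 [-0.48  0.16  1.85 -0.    1.13 -2.05]
up 0.006 [-0.88  0.66  1.61 -0.    0.88 -2.45]
up 0.2 [-0.88  0.43  1.45 -0.    1.26 -2.45]
lid 0.006 None
lid 0.2 None
1.15
[([274.0, 199.5], 0.94)] [-7.52474330e-01  1.88551007e-01  1.89787059e+00 -6.90622706e-05
  1.05507393e+00 -2.32263842e+00]
[([4.4, 235.1], 0.72), ([273.4, 202.7], 0.6)]
4.0917
```

View pics/wpl.png

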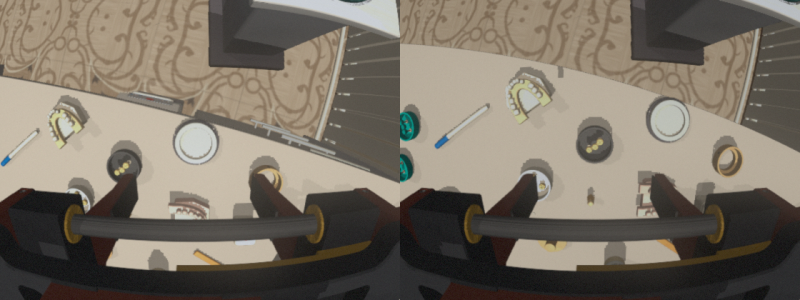

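```bash
cat >> h.py <<'E'
def proj(d,X):
    P=np.atleast_2d(X)@d["R"].T+d["t"]; K=d["intrinsics"]
    rho=np.hypot(P[:,0],P[:,1]); th=np.arctan2(rho,P[:,2])
    return np.c_[K[0,0]*th*P[:,0]/rho+K[0,2], K[1,1]*th*P[:,1]/rho+K[1,2]]
SH={"lower_tray":[(26,4),(26,21)],"upper_tray":[(26,4),(26,21)],"spacer_ring":[(26,4),(26,22)],"lid":[(26,4),(26,9),(9,31)],"plinth":[(30,14)]}
def hull(d,xy,shape,z0=0):
    th=np.linspace(0,2*np.pi,72,endpoint=False)
    X=np.vstack([np.c_[xy[0]+r*1e-3*np.cos(th),xy[1]+r*1e-3*np.sin(th),np.full(72,z0+h*1e-3)] for r,h in shape])
    return cv2.convexHull(proj(d,X).astype(np.float32))
def cen(c): m=cv2.moments(c); return np.array([m["m10"]/m["m00"],m["m01"]/m["m00"]]),m["m00"]
def fit(d,mask,shape,xy,z0=0):
    """xy whose projected outline has the centroid of the mask's hull; prints area ratio as check"""
    cs,_=cv2.findContours(mask.astype(np.uint8),cv2.RETR_EXTERNAL,cv2.CHAIN_APPROX_NONE)
    c=max(cs,key=cv2.contourArea); g,A=cen(cv2.convexHull(c)); xy=np.array(xy[:2],float)
    for _ in range(5):
        f=lambda p: cen(hull(d,p,shape,z0))[0]
        J=np.c_[f(xy+[1e-3,0])-f(xy),f(xy+[0,1e-3])-f(xy)]/1e-3
        xy=xy+np.linalg.solve(J,g-f(xy))
    per=cv2.arcLength(c,True); print("fit",xy.round(4),"area ratio %.3f"%((A+per/2)/cen(hull(d,xy,shape,z0))[1]))
    return xy
def overlay(d,xys,name):
    im=cv2.resize(d["image"],None,fx=4,fy=4,interpolation=cv2.INTER_CUBIC)
    for xy,s,z in xys: cv2.polylines(im,[((hull(d,xy,s,z)+.5)*4).astype(int)],True,(0,0,255),1)
    u,v=((proj(d,[*xys[0][0],.015])[0])*4).astype(int); return im[max(v-200,0):v+200,max(u-200,0):u+200]
def net(d,name,xy):
    p=proj(d,[*xy,.015])[0]; ms=silhouettes("wrist",name)
    ms=[m for m in ms if np.hypot(*(np.array(m["xy"])-p))<25]
    return ms[0]["region"] if ms else None
E
python3 - <<'E'
from h import *
d=dict(np.load("wl.npz")); m=net(d,"lower_tray",LOW); lo=fit(d,m,SH["lower_tray"],LOW)
e=dict(np.load("wp.npz")); im=cv2.cvtColor(e["image"],cv2.COLOR_BGR2HSV); u,v=proj(e,[*PL,.014])[0].astype(int)
print(e["image"][v,u-60:u+60:5].tolist())
z=e["range_z"]; print(z[v,u-45:u+45:3].round(3))
a=overlay(d,[(lo,SH["lower_tray"],0)],"");b=overlay(e,[(PL,SH["plinth"],0),(PL,[(34,8)],0)],"")
cv2.imwrite("pics/ov1.png",np.hstack([a,b]))
for n,aa in [("lid",53),("lid",43),("lid",220)]:
    j=inverse_kinematics([*LID,.1],q(aa)); print(aa,j)
j=inverse_kinematics([*PL,.1],q(53));print(j)
E
```

```text
fit [ 0.4018 -0.3546] area ratio 0.995
[[171, 188, 200], [172, 191, 200], [175, 190, 206], [172, 191, 201], [172, 192, 201], [170, 188, 200], [119, 124, 133], [204, 210, 206], [170, 183, 182], [206, 209, 206], [204, 208, 205], [207, 210, 207], [205, 210, 207], [204, 208, 205], [203, 208, 205], [205, 208, 205], [206, 211, 207], [185, 192, 190], [196, 204, 198], [153, 169, 178], [169, 185, 197], [173, 191, 203], [173, 190, 201], [172, 190, 200]]
[0.345 0.343 0.344 0.343 0.344 0.335 0.33  0.33  0.333 0.334 0.334 0.335
 0.335 0.334 0.334 0.334 0.335 0.334 0.334 0.334 0.336 0.335 0.334 0.334
 0.329 0.33  0.336 0.345 0.344 0.345]
53 [-7.44832972e-01  6.25441474e-01  1.36914209e+00 -4.44089210e-16
  1.14700909e+00 -9.90611486e-02]
43 [-7.44832972e-01  6.25441474e-01  1.36914209e+00 -4.44089210e-16
  1.14700909e+00  7.54717766e-02]
220 None
[-7.51980136e-01  3.02118642e-01  1.98202920e+00 -4.44089210e-16
  8.57444810e-01 -1.06208313e-01]
```

View pics/ov1.png

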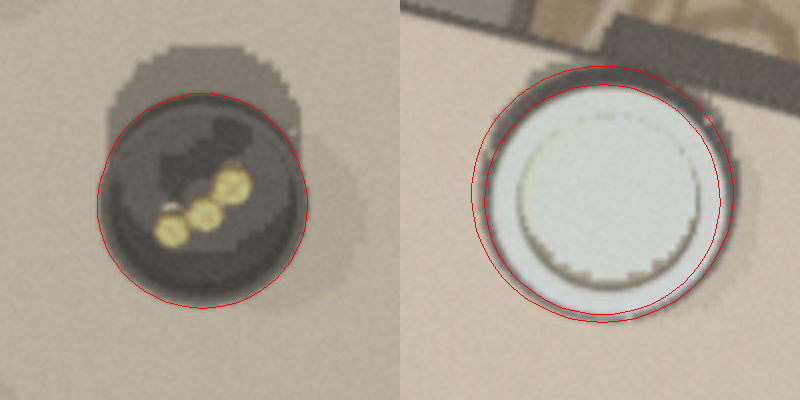

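```bash
cat >> h.py <<'E'
def pick(xy,grip_z,a=180,opening=.07,up=.12):
    move_gripper(opening); move_ptp([*xy,grip_z+.06],q(a)); 
    hit=servo_line([*xy,grip_z],rate=.08,contact_N=6); move_gripper(0.)
    print("grasp: hit",hit,"gap",current_finger_gap(),"tcp",np.round(current_position(),4),"F",current_grip_force())
    servo_line([*xy,grip_z+.02],rate=.04); servo_line([*xy,up],rate=.15); print("gap",current_finger_gap(),"t",current_clock())
def place(xy,z,a=180,up=.15,open_to=.062):
    """z: TCP height at which the piece is home"""
    move_ptp([*xy,max(up,z+.04)],q(a)); servo_line([*xy,z+.012],rate=.1); sleep(.2); f0=np.array(current_force())
    hit=servo_line([*xy,z-.002],rate=.015,contact_N=4); p=np.array(current_position())
    print("place: hit",hit,"z err mm %.2f"%((p[2]-z)*1e3),"dF",(np.array(current_force())-f0).round(1),p.round(4),"t",current_clock())
    return hit,p[2]-z
def release(xy,opening=.066):
    move_gripper(opening); p=current_position(); servo_line([p[0],p[1],p[2]+.04],rate=.08)
E
python3 - <<'E'
from h import *
d=dict(np.load("wl.npz")); lo=fit(d,net(d,"lower_tray",LOW),SH["lower_tray"],LOW)
e=dict(np.load("wp.npz")); im=e["image"].astype(float); u,v=proj(e,[*PL,.014])[0].astype(int)
m=((im[...,0]>.95*im[...,2])&(im[...,2]>165)).astype(np.uint8); roi=np.zeros_like(m); roi[v-45:v+45,u-45:u+45]=1
m=cv2.morphologyEx(m*roi,cv2.MORPH_OPEN,np.ones((3,3))); pl=fit(e,m,SH["plinth"],PL)
np.save("pl.npy",pl)
cv2.imwrite("pics/ov2.png",overlay(e,[(pl,SH["plinth"],0),(pl,[(23,14)],0)],""))
pick(lo,.007)
E
```

```text
fit [ 0.4018 -0.3546] area ratio 0.995
fit [ 0.3665 -0.2461] area ratio 0.993
grasp: hit False gap 0.05012786327530334 tcp [ 0.4019 -0.3548  0.0074] F 30.42395645112265
gap 0.05007444823323536 t 7.95
```

View pics/ov2.png

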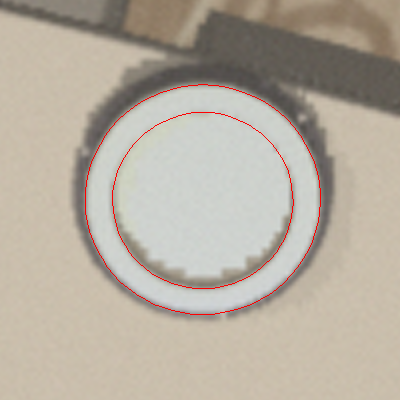

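Run:
```python
from h import *
pl=np.load("pl.npy"); hit,e=place(pl,.0174)
if hit and abs(e)<.0015:
    release(pl,.064); d=shot(pl,"a1",h=.18); 
    m=net(d,"lower_tray",pl)
    if m is not None: fit(d,m,SH["lower_tray"],pl,.01)
    cv2.imwrite("pics/a1c.png",overlay(d,[(pl,SH["lower_tray"],.01)],""))
print(current_clock())
```

```text
place: hit True z err mm -0.06 dF [-0.9  0.5  6.8] [ 0.3664 -0.246   0.0173] t 10.8083
fit [ 0.3659 -0.2466] area ratio 0.977
12.7167
```

Run:
```python
from h import *
d=shot(RING,"wr",h=.172); m=net(d,"spacer_ring",RING); print(m is not None, [(x["xy"],x["conf"]) for x in spot_in("wrist","spacer_ring")],proj(d,[*RING,.02]))
if m is not None:
    r=fit(d,m,SH["spacer_ring"],RING); np.save("ring.npy",r)
    b=overlay(d,[(r,SH["spacer_ring"],0)],"")
else: b=overlay(d,[(RING,SH["spacer_ring"],0)],"")
a=cv2.imread("pics/a1c.png"); cv2.imwrite("pics/ov3.png",np.hstack([a,b]))
print(current_clock())
```

```text
True [([276.1, 217.2], 0.63)] [[272.60080329 202.48361326]]
fit [ 0.4272 -0.1379] area ratio 1.016
13.5667
```

View pics/ov3.png

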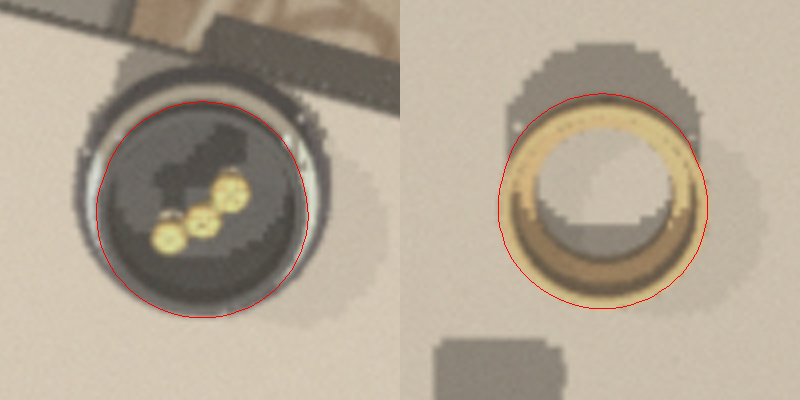

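Run:
```python
from h import *
d=dict(np.load("wr.npz")); r=np.load("ring.npy"); im=d["image"].astype(float)
u,v=proj(d,[*r,.02])[0].astype(int); print(u,v)
m=((im[...,0]<.75*im[...,2])).astype(np.uint8); roi=np.zeros_like(m); roi[v-36:v+36,u-36:u+36]=1; m*=roi
ys,xs=np.nonzero(m); print(xs.min(),xs.max(),ys.min(),ys.max()); h=hull(d,r,SH["spacer_ring"])[:,0]; print(h.min(0),h.max(0))
m2=net(d,"spacer_ring",r); ys,xs=np.nonzero(m2);print(xs.min(),xs.max(),ys.min(),ys.max())
print(fit(d,m,SH["spacer_ring"],r))
b=cv2.resize(overlay(d,[(r,SH["spacer_ring"],0)],""),(600,600)); cv2.imwrite("pics/ov4.png",b)
```

```text
276 205
251 302 178 230
[250.01494 176.98343] [302.4477  230.68901]
250 302 178 230
fit [ 0.4274 -0.1375] area ratio 1.007
[ 0.42740449 -0.13745445]
```

View pics/ov4.png

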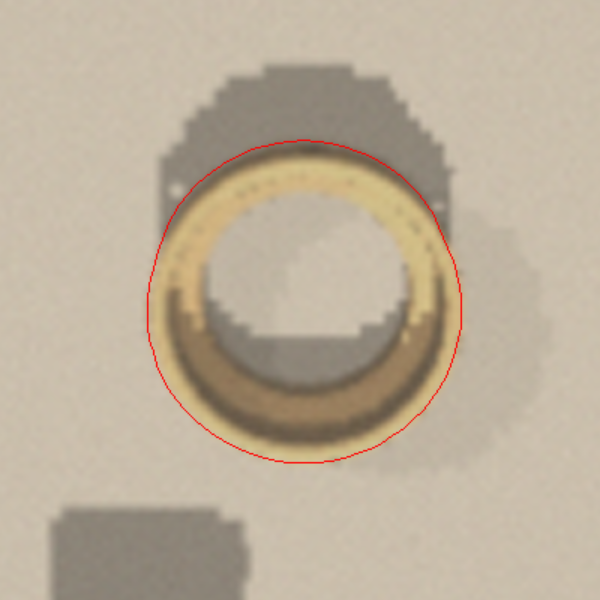

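Run:
```python
from h import *
r=(np.load("ring.npy")+[.4274,-.1375])/2
pick(r,.007)
c=np.array([.3660,-.2465]); hit,e=place(c,.0344)
if hit and abs(e)<.0015:
    release(c,.064); d=shot(c,"a2",h=.2); m=net(d,"spacer_ring",c)
    if m is not None: fit(d,m,SH["spacer_ring"],c,.027)
    cv2.imwrite("pics/a2c.png",overlay(d,[(c,SH["spacer_ring"],.027)],""))
print(current_clock())
```

```text
grasp: hit False gap 0.05050454614604307 tcp [ 0.4275 -0.1378  0.0072] F 30.00046407803893
gap 0.05036396612886226 t 17.225
place: hit True z err mm -0.07 dF [ 0.  -0.3  6.3] [ 0.3659 -0.2464  0.0343] t 19.9417
fit [ 0.3655 -0.2468] area ratio 1.003
21.8583
```

Run:
```python
from h import *
d=shot(UP,"wu",h=.171); m=net(d,"upper_tray",UP)
b=UP
if m is not None: b=fit(d,m,SH["upper_tray"],UP); np.save("up.npy",b)
else: print([(x["xy"],x["conf"]) for x in spot_in("wrist","upper_tray")])
cv2.imwrite("pics/ov5.png",np.hstack([cv2.imread("pics/a2c.png"),overlay(d,[(b,SH["upper_tray"],0)],"")]))
```

```text
fit [ 0.4631 -0.4454] area ratio 0.999
```

View pics/ov5.png

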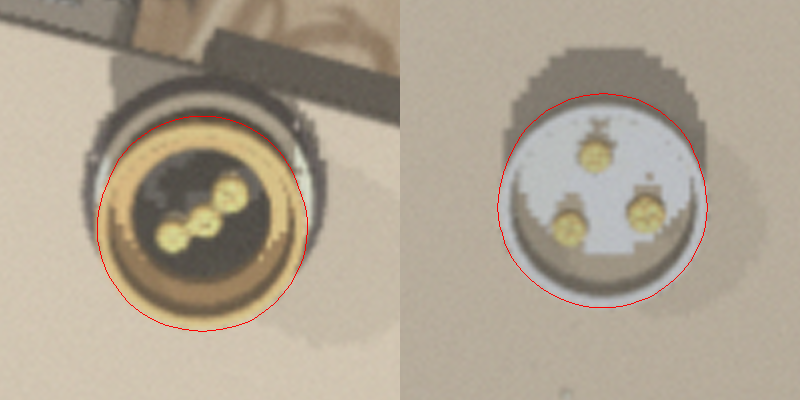

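The left crop shows the ring seated over the bridge, centred at about (203,222) in the crop. The right crop shows the outline fitted to the coping tray.

Run:
```python
from h import *
pick(np.load("up.npy"),.007)
c=np.array([.3657,-.2466]); hit,e=place(c,.0524)
if hit and abs(e)<.0015:
    release(c,.064); d=shot(c,"a3",h=.22); m=net(d,"upper_tray",c)
    if m is not None: fit(d,m,SH["upper_tray"],c,.045)
    cv2.imwrite("pics/a3c.png",overlay(d,[(c,SH["upper_tray"],.045)],""))
    d=shot(LID,"wd",a=53,h=.171); m=net(d,"lid",LID); b=LID
    if m is not None: b=fit(d,m,SH["lid"],LID); np.save("lid.npy",b)
    else: print([(x["xy"],x["conf"]) for x in spot_in("wrist","lid")])
    cv2.imwrite("pics/ov6.png",np.hstack([cv2.imread("pics/a3c.png"),overlay(d,[(b,SH["lid"],0),(b,[(9,31)],0)],"")]))
print(current_clock())
```

```text
grasp: hit False gap 0.05085074050841248 tcp [ 0.4634 -0.4456  0.0075] F 30.00069203786552
gap 0.050785466787773646 t 26.5917
place: hit True z err mm -0.02 dF [-0.7  0.3  7.8] [ 0.3656 -0.2465  0.0524] t 29.45
fit [ 0.3655 -0.2472] area ratio 0.999
fit [ 0.5689 -0.4274] area ratio 0.989
33.5333
```

View pics/ov6.png

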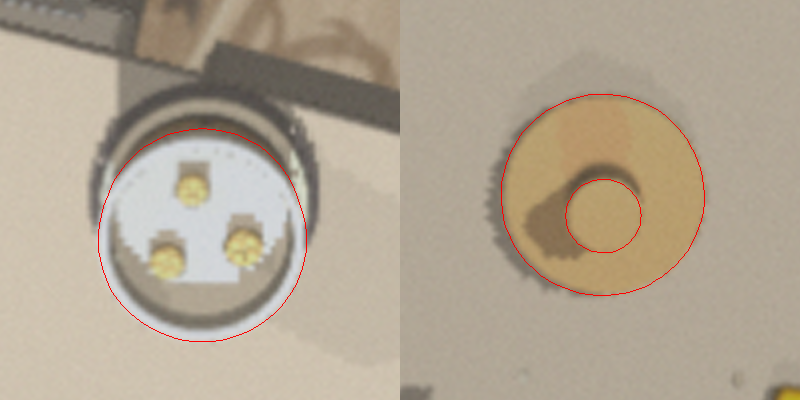

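Run:
```python
from h import *
c=np.array([.3656,-.2466]); d=shot(c,"a4",a=53,h=.22); m=net(d,"upper_tray",c)
if m is not None: fit(d,m,SH["upper_tray"],c,.045)
print(current_clock())
```

```text
fit [ 0.3649 -0.2469] area ratio 0.984
34.85
```

Run:
```python
from h import *
pick(np.load("lid.npy"),.0125,a=53,opening=.045,up=.15)
c=np.array([.3654,-.2467]); hit,e=place(c,.0749,a=53,up=.17)
if hit and abs(e)<.0015:
    release(c,.045); d=shot(c,"a5",a=180,h=.26); m=net(d,"lid",c)
    if m is not None: fit(d,m,SH["lid"],c,.062)
    a=overlay(d,[(c,SH["lid"],.062)],"")
    servo_line([c[0]+.05,c[1]-.25,.3]); s=capture("side"); b=cv2.resize(s["image"][120:260,130:270],(400,400),interpolation=cv2.INTER_CUBIC)
    cv2.imwrite("pics/ov7.png",np.hstack([a,b]))
    t=capture("top"); cv2.imwrite("pics/top9.png",cv2.resize(t["image"][110:310,130:440],(775,500),interpolation=cv2.INTER_CUBIC))
print(current_clock())
```

```text
grasp: hit False gap 0.017022698240044726 tcp [ 0.5691 -0.4276  0.0128] F 30.000303089618683
gap 0.017215434374810296 t 39.5833
place: hit True z err mm -0.20 dF [0.  0.6 6.1] [ 0.3653 -0.2466  0.0747] t 42.5917
fit [ 0.3655 -0.2467] area ratio 0.999
48.0
```

View pics/ov7.png

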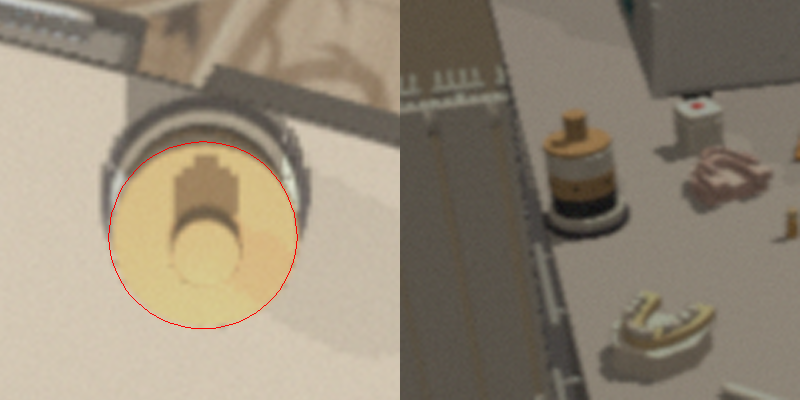

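View pics/top9.png

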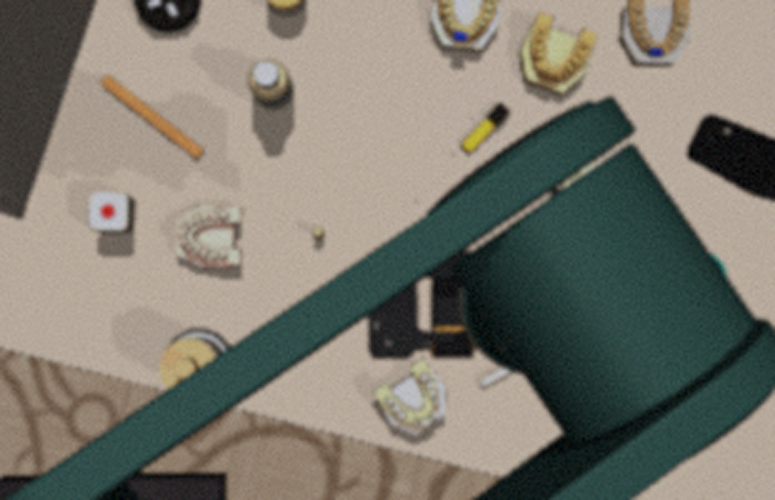

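The side crop shows the complete stack seated and level. In the top view the die, casts, jar and bottle are where they started.

```bash
python3 -c "
from bench import *
print(close_job())"
```

```text
the job is handed in; nothing more can be done
None
```

The sintering stack is built and handed in at about 48 s: bridge tray, spacer ring, coping tray and lid each came home within 0.2 mm of their expected height, and the die, both casts, jar and bottle were not moved.

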